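# Bring the pipette to the weighing bottle on the balance

## Task

Take the pipette that has a clean tip fitted by its handle, ease it up over the lip of the stand's shelf and draw it forwards out of its open slot (do not pull it up through the shelf), then carry it over the things on the bench and hold it upright and still, ready to dispense, with the end of the tip over the middle of the open weighing bottle on the balance pan and about a centimetre above the bottle's rim. The tip must stay clean, so it must touch nothing on the way, the tared balance and its bottle must not be touched, and the other things must stay where they are. Finish while holding the pipette there in the gripper: do not put it down or let go.

Things in the scene. Friction and masses are not known exactly. Their poses are not given: they have to be found in the camera images.
- pipette: The pipette with a tip fitted, hanging upright in one of the stand's three slots (which one varies), 80 to 130 g. Origin on its axis, in the flat underside of its handle, which rests on the shelf; z up the axis, x away from the stand's open front. White flat-sided handle 34 (x) by 30 (y) mm, z = 0 to 105; button up to z = 127; finger rest on the +x side, z = 78 to 96, out to x = 42 mm.
- pipette_grip (a point): Point on the pipette's axis high on its handle, 90 mm above its origin, 15 mm below the handle's top: a place to grip it across y, where it is 30 mm wide with 50 mm to each neighbouring handle. The tip's end is 218 mm below this point.
- tip: The milky white, slender disposable tip on the lower end of the pipette's shaft (the white shaft is 14 mm thick and runs down to 75 mm below the pipette's origin), rigid with it; 54 mm long, 13 mm thick at its top, 3 mm at its end. Its frame is the pipette's. The other two pipettes have no tip.
- tip_end (a point): The lowest end of the tip, on the pipette's axis, 128 mm below the pipette's origin; 27 mm above the bench while the pipette hangs in the stand.
- stand: Grey acrylic pipette stand, fixed, 250 (y) by 100 (x) mm. Origin at bench level under the middle slot's seat; x away from the open front, z up. Shelf 6 mm thick, top at z = 155, from x = -34 to 30 mm. Three slots 22 mm wide at y = -80, 0 and 80, open to the front (-x); a pipette's axis sits at x = 0 within 2 mm, and at the slot's y. All three are full.
- stand_lip (a point): On the shelf's upturned front edge, at the middle slot: a lip 5 mm high (top at z = 160 mm) and 6 mm thick, from x = -34 to -28 mm of the stand, on both sides of every slot. A handle must be raised over it before it slides out; raised 10 mm and drawn 60 mm to the stand's -x, a pipette is clear.
- balance: White bench balance, fixed, 180 mm wide (y) and 268 mm deep. Origin at bench level below the centre of its round steel pan; x points away from the display, z up. The housing runs from x = -168 to 100 mm, its top at 50 mm; the pan is 116 mm across, its top at z = 60 mm; a clear draught ring 152 mm across stands round the pan up to z = 85 mm.
- bottle: Open, low glass weighing bottle standing loose on the pan, up to 15 mm off its centre: 50 mm across, 45 mm inside, 30 mm high. Origin at the centre of its underside, z up.
- bottle_rim (a point): Centre of the bottle's open mouth, at the height of its rim (30 mm above the bottle's origin, 90 mm above the bench).
- pipette_b: Bystander: a pipette of the same size without a tip, in another slot of the stand; origin and axes as the first one's; its bare nose ends 93 mm below the origin.
- pipette_c: Bystander: a third pipette without a tip and with a shorter shaft, in the remaining slot; its bare nose ends 78 mm below the origin.
- stopper: Bystander: the weighing bottle's glass stopper, 51 mm across and 33 mm high, standing on the bench. Origin under its centre.
- amber: Bystander: capped amber glass bottle, 56 mm across, 100 mm tall, on the bench between stand and balance. Origin under its centre.
- reagent: Bystander: capped clear jar, 48 mm across, 85 mm tall, on the bench between stand and balance. Origin under its centre.
- tube_rack: Bystander: aluminium rack, 150 mm (x) by 66 mm (y), with capped tubes up to 86 mm high, fixed to the bench between stand and balance. Origin under its centre.
- tip_box: Bystander: closed box of tips, 85 mm by 122 mm, 66 mm high. Origin under its centre.
- forceps: Bystander: steel forceps 130 mm long lying flat along their x. Origin under their middle.
There are look-alikes about, which are no part of the job. Leave any blue look-alike of the pipette alone.

How it is judged:
On the way:
1. the gripped pipette is drawn forwards out of its slot: its axis more than 43 mm in front of the seat line while the tip's end is still below the shelf (under 140 mm) (x of pipette in the frame of stand below -0.043 m and z of tip_end in the frame of stand below 0.14 m and contact force between the fingers and pipette above 1 N), for 0.1 s.
At the end, for the whole second after the job is handed in: The fingers hold the pipette, still (under 20 mm/s) and upright within 0.10 rad, with the end of its tip within 10 mm sideways of the centre of the weighing bottle's mouth and 3 to 20 mm above the rim; the pipette touches nothing but the fingers, and the bottle still stands on the balance pan (horizontal distance between tip_end and bottle_rim below 0.01 m and z of tip_end in the frame of bottle_rim between 0.003 and 0.02 m and angle between pipette's own z axis and vertical below 0.1 rad and linear speed of pipette below 0.02 m/s and contact force between the fingers and pipette above 1 N and contact force between pipette and stand below 0.1 N and contact force between pipette and balance below 0.1 N and contact force between pipette and bottle below 0.1 N and contact force between pipette and amber below 0.1 N and contact force between pipette and reagent below 0.1 N and contact force between pipette and tube_rack below 0.1 N and horizontal distance between bottle and balance below 0.025 m and z of bottle in the frame of balance between 0.055 and 0.065 m); the arm keeps its last pose, push and grip.
It fails at once if the tip touches anything (more than 0.2 N) (contact force between tip and anything else above 0.2 N).
It fails at once if the robot or the pipette touches the balance or the weighing bottle (more than 0.5 N), or the bottle moves more than 6 mm (contact force between any of the fingers, the arm, pipette and balance above 0.5 N or contact force between any of the fingers, the arm, pipette and bottle above 0.5 N or distance of bottle from where it was at the start of the episode above 0.006 m).
It fails at once if the pipette is pulled up through the shelf: its tip's end 80 to 150 mm above the bench while its axis is within 30 mm of the seat line over the stand (x of pipette in the frame of stand between -0.03 and 0.03 m and y of pipette in the frame of stand between -0.12 and 0.12 m and z of tip_end in the frame of stand between 0.08 and 0.15 m).
It fails at once if another thing is moved by more than 15 mm (distance of any of pipette_b, pipette_c, stopper, amber, reagent, tip_box, forceps from where it was at the start of the episode above 0.015 m).
It also fails if it takes over 48 s, if anything falls off the work surface, if the arm or the gripper's body presses on something with over 40 N, if the wrist force passes 120 N, or if a joint passes its speed limit or range.

## Robot

A 6-joint arm with a two-finger parallel gripper is mounted at the origin on the work surface. World frame = base frame: x ahead of the robot, y to its left, z up, the work surface at z = 0. Lengths are in m, angles in rad, forces in N, time in s.
With the tool pointing down it reaches from about 0.35 to 0.875 m from the base axis. Payload 4.2 kg.
Tool frame: the origin (TCP) lies between the finger pads; the fingertips stand 8 mm ahead of it and the grasp point (between the pads) lies 11 mm behind it; z points along the fingers, y is the line along which they close (so a half turn about z gives the same grasp; the last joint's range is limited). The gripper opens to 87 mm and grips with 3 to 60 N. Pads are 19 mm wide; open, the fingers measure 117 mm over their backs; the gripper's body (75 mm by 190 mm) begins 51 mm behind the grasp point.
Start: joints at [1.492, 0.385, 0.008, 0, -1.194, -0.259], TCP at [0.207, 0.59, 0.196] pointing down, gripper open.
Joint ranges: [-3.14, 3.14], [-1.21, 2.06], [-1.07, 1.41], [-3.16, 2.05], [-2.99, -0.16], [-3.1, 3.1]. Speed limits (rad/s): [2.79, 2.79, 3.14, 3.14, 3.14, 3.14].

## Interface

Orientations are given as a rotation vector (axis times angle).
In Python, from bench import arm gives the robot as it stands. Calls block until the motion is done:
- arm.move_pose(position, orientation): joint-space move of the TCP to a pose.
- arm.move_linear(position, frame=None, velocity=0.15, contact_N=None): straight line of the TCP; frame=None keeps the orientation; velocity is the mean speed in m/s. With contact_N (N) it stops when the force on the tool has changed by that much, and returns True; else False.
- arm.goto_joints(angles): joint-space move.
- arm.move_gripper(opening, squeeze=None): finger opening in m; squeeze is the grip in N (None keeps the last); returns when the fingers have stopped.
- arm.pause(seconds).
- arm.solve_ik(position, orientation): joint angles nearest the present ones, or None.
- arm.get_image(name): name is "side" or "top"; returns a dict with "frame" (400x640x3 uint8, red, green, blue), "mtx" (3x3 intrinsics, pixels), "T" (4x4, takes a point from camera to world coordinates). Camera axes: x right, y up, looking along -z (the intrinsics and any distortion apply to the point x, -y, -z); pixel columns grow to the right and rows downward; lengths in m; the calibration is good to about 2 mm. A picture is of the moment at which its call begins. There is no depth.
A pose or a line that the arm cannot do raises arm.IKError and nothing moves.
- arm.close_job(): hands the job in; it is judged then, once.
Trained networks look in a picture, given as the dict that the camera call returned (one of the last four; its "shot" number tells which), for a name from the list of things; names that differ only in an ending like _2 or _b are one class to them, and where a whole thing is asked for, a point or a joint stands for the part that bears it (a point fixed in the world has none). Each returns a list of dicts, best first, with "p" (0 to 1); they miss things now and then, are a little off and sometimes report something else, mostly with a low value. They report only what shows in the picture. A call takes as long as a camera call. They do not tell look-alikes from the thing itself.
- arm.spot_in(thing, picture): "box" ([left, top, right, bottom] in pixels, round what is visible of it).
Readings, each from a call of its own:
- arm.current_t(): time.
- arm.current_joint_positions(): joint angles.
- arm.current_joint_vel(): joint speeds.
- arm.current_joint_torque(): joint torques, N m.
- arm.current_position(): TCP position.
- arm.current_tcp_rot(): TCP orientation.
- arm.current_wrist_force(): force on the tool from outside, world axes, zero at the start.
- arm.current_torque(): the same for the moment, N m.
- arm.current_opening(): finger opening in m.
- arm.current_finger_force(): force on a finger pad.
Only numpy, scipy, OpenCV 4.12 (cv2) and the standard library are available. Lean on these libraries where they do the work, as an engineer would, in place of code of your own. Each camera call takes 0.05 s, during which the arm holds its last target. There are 200 camera calls.

## Working session

There is one attempt and no reset: what is moved stays moved. The work goes in short steps, each a Python script; the robot and the scene stay as the last script left them, time stands still between calls to the robot, and variables do not carry over. Pictures are saved under pics/ and viewed, at most 10 in all, crops included, and the job is handed in when it is done.

```bash
mkdir -p pics; ls; cat > h.py <<'E'
import numpy as np, cv2
from bench import arm
def px(im,P):
    T=np.linalg.inv(im["T"]);p=T[:3,:3]@np.asarray(P,float)+T[:3,3]
    q=im["mtx"]@np.array([p[0],-p[1],-p[2]]);return q[:2]/q[2]
def ray(im,uv):
    d=np.linalg.inv(im["mtx"])@np.array([uv[0],uv[1],1.]);d=im["T"][:3,:3]@np.array([d[0],-d[1],-d[2]])
    return im["T"][:3,3],d/np.linalg.norm(d)
def atz(im,uv,z):
    o,d=ray(im,uv);return o+d*(z-o[2])/d[2]
E
python3 - <<'E'
from h import *
import pickle
ims={}
for n in("top","side"):
    im=arm.get_image(n);ims[n]=im;cv2.imwrite(f"pics/{n}.png",im["frame"][:,:,::-1])
    print(n,{k:v for k,v in im.items() if k!="frame"})
    for t in("pipette","tip","stand","balance","bottle","amber","reagent","tube_rack","tip_box","stopper"):
        print(t,[(np.round(d["box"]).astype(int).tolist(),round(d["p"],2)) for d in arm.spot_in(t,im)])
pickle.dump(ims,open("ims.pkl","wb"))
print(arm.current_tcp_rot())
E
```

```text
pics
top {'mtx': array([[393.60999677,   0.        , 318.79239647],
       [  0.        , 393.60999677, 197.36088734],
       [  0.        ,   0.        ,   1.        ]]), 'T': array([[-0.02389912,  0.99687938, -0.07523512,  0.40296737],
       [-0.99969391, -0.02431237, -0.00458159,  0.05200803],
       [-0.00639643,  0.0751026 ,  0.9971553 ,  1.3665093 ],
       [ 0.        ,  0.        ,  0.        ,  1.        ]]), 'shot': 1}
pipette [([148, 244, 216, 288], 0.82), ([243, 143, 259, 170], 0.73), ([239, 231, 301, 243], 0.68), ([272, 148, 287, 170], 0.66), ([219, 148, 235, 172], 0.53), ([216, 150, 299, 189], 0.31), ([179, 194, 221, 219], 0.19)]
tip []
stand [([217, 151, 299, 190], 0.58)]
balance [([374, 131, 434, 213], 0.87), ([218, 147, 237, 172], 0.64)]
bottle [([402, 148, 419, 166], 0.59)]
amber [([322, 195, 342, 215], 0.47)]
reagent []
tube_rack [([326, 113, 347, 160], 0.89), ([342, 223, 354, 234], 0.7)]
tip_box [([181, 192, 224, 215], 0.7), ([216, 151, 297, 191], 0.68), ([343, 224, 356, 238], 0.25)]
stopper [([342, 221, 355, 237], 0.53)]
side {'mtx': array([[362.38128759,   0.  
[... 361 characters left out ...]
  1.        ]]), 'shot': 2}
pipette [([311, 139, 326, 174], 0.97), ([299, 127, 315, 162], 0.79), ([234, 198, 280, 242], 0.77), ([284, 117, 302, 164], 0.65), ([395, 253, 411, 274], 0.49), ([351, 193, 392, 236], 0.38)]
tip []
stand [([279, 147, 337, 215], 0.68), ([294, 261, 310, 275], 0.58)]
balance [([337, 238, 445, 328], 0.83)]
bottle [([396, 254, 412, 271], 0.66), ([285, 117, 302, 169], 0.63)]
amber [([307, 224, 324, 254], 0.8), ([299, 125, 316, 162], 0.36), ([276, 149, 337, 215], 0.21)]
reagent [([336, 218, 350, 248], 0.92)]
tube_rack [([350, 194, 392, 238], 0.64)]
tip_box [([239, 152, 272, 183], 0.7)]
stopper [([296, 262, 311, 275], 0.71)]
[ 3.09686929e+00 -5.28198054e-01 -9.79746532e-06]
```

```bash
python3 - <<'E'
import cv2
a=cv2.imread("pics/top.png")[100:300,140:460];b=cv2.imread("pics/side.png")[100:340,220:460]
cv2.imwrite("pics/topc.png",cv2.resize(a,None,fx=2.5,fy=2.5,interpolation=2))
cv2.imwrite("pics/sidec.png",cv2.resize(b,None,fx=2.5,fy=2.5,interpolation=2))
c=cv2.imread("pics/side.png")[105:225,270:345]
cv2.imwrite("pics/standc.png",cv2.resize(c,None,fx=5,fy=5,interpolation=2))
E
```

```text
(no output)
```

View pics/topc.png

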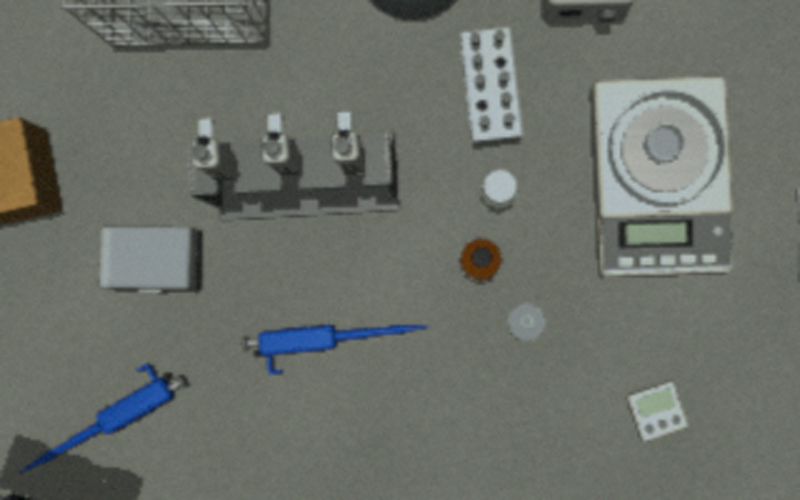

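View pics/sidec.png

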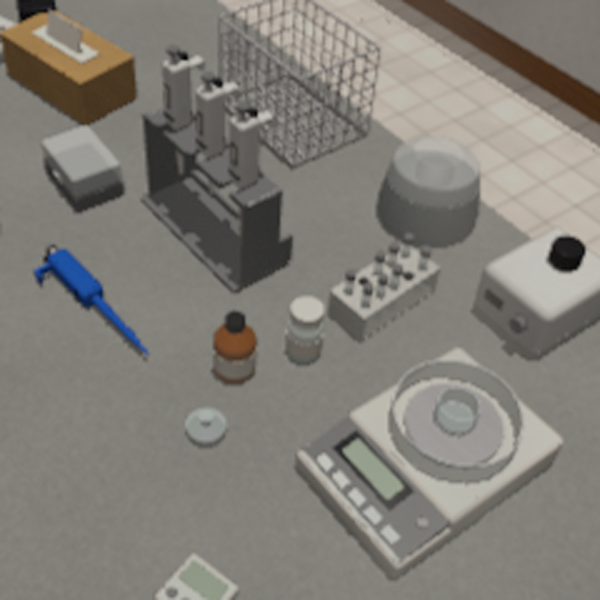

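View pics/standc.png

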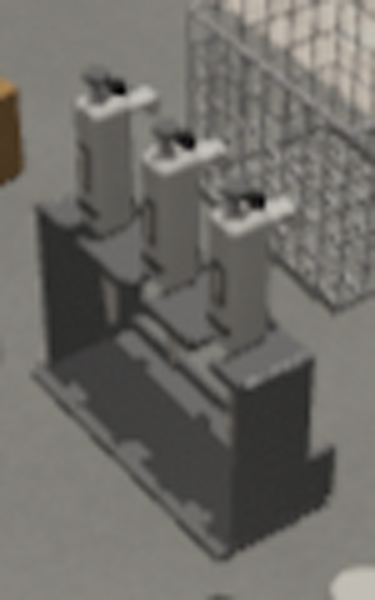

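Top crop: the stand's three white handles are at about (222,160), (250,159) and (278,159), with the stand's open front facing the robot. Two blue look-alike pipettes lie on the bench at (270,236) and (180,265). Amber is at (332,203), the reagent jar at (340,175), the rack at (336,134), and the balance with its bottle at (405,157). Side crop: below the shelf, something white shows behind the left slot at (292,165), and a little at the middle slot (305,175). I'll fit the stand pose and project where the tips would be.

```bash
cat >> h.py <<'E'
def S(pose,p):
    x,y,a=pose;c,s=np.cos(a),np.sin(a);return np.array([x+c*p[0]-s*p[1],y+s*p[0]+c*p[1],p[2]])
E
python3 - <<'E'
from h import *
import pickle
ims=pickle.load(open("ims.pkl","rb"));t,s=ims["top"],ims["side"]
P=[atz(t,uv,.282) for uv in((221.6,160),(249.6,159.2),(277.6,158.8))]
print(np.round(P,4))
# base front corners seen in topc
P=np.array(P);d=P[0]-P[2];a=np.arctan2(d[1],d[0])-np.pi/2
pose=[P[:,0].mean(),P[:,1].mean(),a];print(pose)
np.save("stand.npy",pose)
out=[]
for n,im,(u0,v0,u1,v1),k in(("t",t,(210,140,305,192),6),("s",s,(275,110,345,220),5)):
    c=cv2.resize(im["frame"][v0:v1,u0:u1,::-1],None,fx=k,fy=k,interpolation=cv2.INTER_CUBIC)
    f=lambda p:tuple(int(v) for v in ((px(im,S(pose,p))-[u0,v0]+.5)*k))
    for y in(-.08,0,.08):
        for z,col in((.282,(0,0,255)),(.26,(0,255,255))): cv2.circle(c,f((0,y,z)),2,col,-1)
        cv2.line(c,f((.042,y,.25)),f((.042,y,.25)),(255,0,0),3)
        if n=="s":
            for z,col in((.027,(0,0,255)),(.062,(0,255,0)),(.077,(255,255,0))):cv2.circle(c,f((0,y,z)),3,col,1)
    for y in(-.125,.125):
        for p in((-.034,y,.155),(.03,y,.155)):cv2.circle(c,f(p),3,(255,0,255),1)
    cv2.imwrite(f"pics/ov_{n}.png",c)
    out.append(c)
h=max(o.shape[0] for o in out);out=[cv2.copyMakeBorder(o,0,h-o.shape[0],0,0,0) for o in out]
o=np.hstack(out);print(o.shape);cv2.imwrite("pics/ov.png",cv2.resize(o,None,fx=min(1,800/o.shape[1]),fy=min(1,800/o.shape[1])))
E
```

```text
[[0.5958 0.3253 0.282 ]
 [0.5961 0.2472 0.282 ]
 [0.5953 0.1691 0.282 ]]
[np.float64(0.595730570114242), np.float64(0.24722515840651726), np.float64(-0.00338380784611636)]
(550, 920, 3)
```

View pics/ov.png

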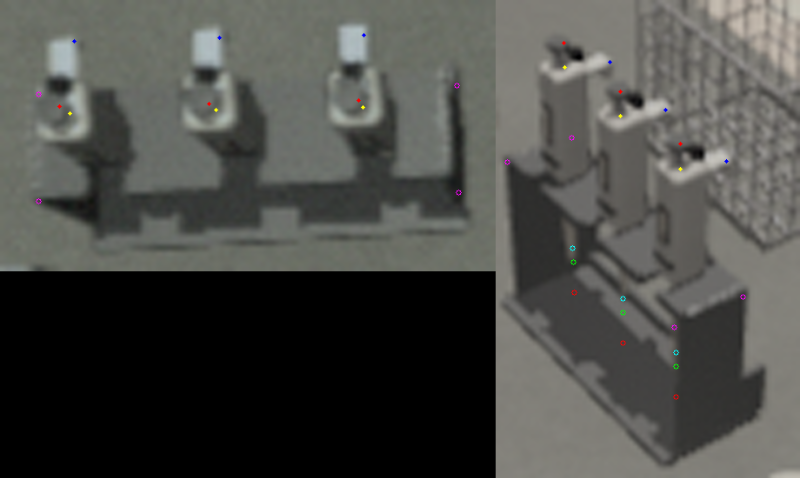

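Overlay: the fit is good to about 4 mm. Candidates are left (222,160), middle (250,159) and right (278,159). The left and middle noses seem to end at the bare-nose marks, with nothing down to the red tip-end marks. The right shaft is hidden behind the end panel. I'll confirm with a contrast-enhanced crop.

```bash
python3 - <<'E'
from h import *
import pickle
ims=pickle.load(open("ims.pkl","rb"));s=ims["side"];pose=np.load("stand.npy")
c=np.clip(s["frame"][148:208,280:330,::-1].astype(float)*2.2-60,0,255).astype(np.uint8)
k=8;c=cv2.resize(c,None,fx=k,fy=k,interpolation=cv2.INTER_CUBIC);d=c.copy()
for y in(-.08,0,.08):
    for z,col in((.027,(0,0,255)),(.062,(0,255,0)),(.077,(255,255,0))):
        cv2.circle(d,tuple(int(v) for v in (px(s,S(pose,(0,y,z)))-[280,148]+.5)*k),4,col,1)
cv2.imwrite("pics/noses.png",np.hstack([c,d]))
E
```

```text
(no output)
```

View pics/noses.png

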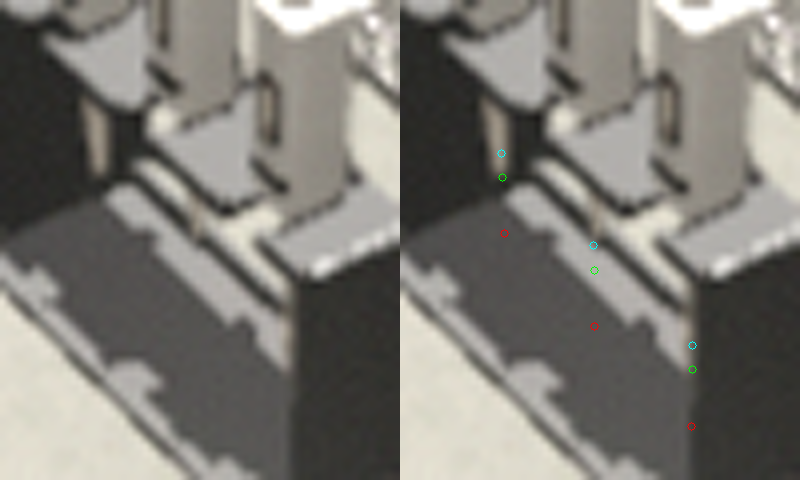

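Left nose ends at the z=62 mm mark (b) and middle at the z=77 mm mark (c), so neither has a tip. The right pipette (278,159) carries it: its light strip runs down the panel edge past both marks' level. Next I'll refine its axis and the bottle position.

```bash
python3 - <<'E'
from h import *
import pickle
ims=pickle.load(open("ims.pkl","rb"));t,s=ims["top"],ims["side"];pose=np.load("stand.npy")
g=cv2.cvtColor(t["frame"],cv2.COLOR_RGB2GRAY).astype(int)
print(g[142:168,270:288])
tiles=[]
def tile(im,ctr,hw,k,draw):
    u0,v0=int(ctr[0]-hw),int(ctr[1]-hw);c=cv2.resize(im["frame"][v0:v0+2*hw,u0:u0+2*hw,::-1],None,fx=k,fy=k,interpolation=cv2.INTER_CUBIC)
    for pts,col in draw:
        q=np.array([(px(im,p)-[u0,v0]+.5)*k for p in pts]).astype(np.int32);cv2.polylines(c,[q],True,col,1)
    tiles.append(c)
B=atz(t,(405.6,157.2),.09);print("bottle",B)
a=np.linspace(0,6.28,40);ring=lambda c,r,z:[(c[0]+r*np.cos(i),c[1]+r*np.sin(i),z) for i in a]
dr=[(ring(B,.025,.09),(0,0,255)),(ring(B,.025,.06),(0,255,0))]
P0=np.array(S(pose,(0,-.08,0)));print(P0)
rect=lambda z:[P0+[dx,dy,z] for dx,dy in((-.017,-.015),(.017,-.015),(.017,.015),(-.017,.015))]
hr=[(rect(.26),(0,0,255)),(rect(.155),(0,255,0)),([P0+[.042,-.007,.251],P0+[.042,.007,.251]],(255,0,0))]
tile(t,px(t,B),20,10,dr);tile(s,px(s,B),20,10,dr)
tile(t,px(t,P0+[0,0,.25]),20,10,hr);tile(s,px(s,P0+[0,0,.22]),28,400/56,hr)
tiles=[cv2.resize(x,(300,300)) if 0 else cv2.resize(x,(400,400)) for x in tiles]
o=np.vstack([np.hstack(tiles[:2]),np.hstack(tiles[2:])]);cv2.imwrite("pics/fit.png",cv2.resize(o,(600,600)))
E
```

```text
[[114 114 114 112 110 112 113 114 113 110 111 108 111 110 111 109 110 109]
 [113 109 112 108 113 109 112 113 115 112 109 108 106 109 110 111 108 109]
 [108 108 107 108 110 113 126 131 128 127 116 105 109 105 109 107 107 106]
 [108 112 108 109 118 160 174 176 179 174 129 107 109 105 107 107 105 108]
 [109 108 107 109 115 160 179 185 183 178 127 105 109 107 111 109 110 110]
 [116 113 108 110 117 162 180 181 180 176 134 106 110 108 108 112 111 109]
 [116 112 111 111 110 159 179 182 181 178 129 106 109 108 108 111 110 108]
 [114 112 109 109 110 158 181 185 180 178 128 106 109 106 111 110 108 107]
 [115 112 112 108 110 154 178 179 178 175 128 105 105 108 113 110 110 107]
 [111 110 111 109 109 123 152 161 144 152 126 108 107 110 114 108 107 107]
 [111 113 112 106 109  89  70  67  65  92 108 112 111 108 110 106 106 105]
 [109 113 107 103 119  83  43  40  54  87 137 138 112 105 108 107 109 110]
 [110 110 104 135 150 103  63  57  61  98 146 146 110  78  98 108 108 110]
 [110 108 107 138 121 101  96  95  84 119 132 144 115  79  98 108 111 110]
 [107 105 102 131 121 102 100 107 109 121 131 147 
[... 230 characters left out ...]
92  57  76 104 110]
 [108 108 104 139 139 117 110 109  95  88 114 156 144  92  58  64  96 110]
 [109 108 109 145 167 138 102  87  87 107 132 163 148  98  57  61  95 108]
 [110 110 109 140 167 168 141 122 121 128 153 161 131  83  61  59  98 108]
 [111 112 112 117 139 151 149 146 141 138 141 128  95  61  60  60  99 109]
 [109 112 108 103  92  93  95  87  85  81  77  72  62  55  57  54  97 110]
 [111 112 110 110  99  82  68  57  64  59  58  55  58  58  58  62 100 109]
 [110 112 109 112 110  97  70  48  48  54  45  42  51  53  55  63  97 112]
 [110 112 109 112 112 109  84  55  43  51  54  41  40  47  55  60  98 109]]
bottle [ 0.62412799 -0.22930716  0.09      ]
[0.59545987 0.16722562 0.        ]
```

View pics/fit.png

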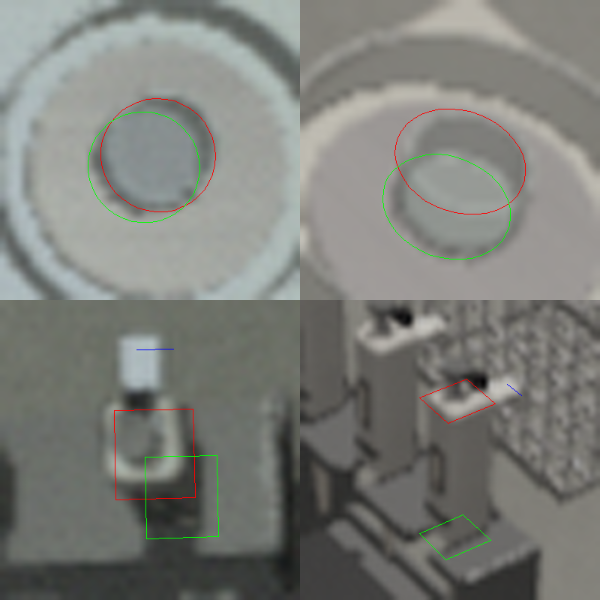

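Fit picture: the handle outline sits about +4.5 mm x and +3 mm y from my first fit, giving an axis at about (0.600, 0.170). The bottle rim is at about (0.6255, -0.2305), to be refined in place. Approach and grip.

```bash
python3 - <<'E'
from h import *
p=arm.current_position()
G=np.array([.600,.170])
arm.move_linear([p[0],p[1],.40],velocity=.25)
best=None
for R in([np.pi,0,0],[0,np.pi,0]):
    q=arm.solve_ik([*G,.37],R);print(R,None if q is None else np.round(q,2)); 
    if q is not None and (best is None or abs(q[5])<abs(best[1][5])): best=(R,q)
R=best[0]
q2=arm.solve_ik([.6255,-.2305,.33],R);print(np.round(q2,2))
arm.move_gripper(.062,25)
arm.move_pose([*G,.37],R)
arm.move_linear([*G,.234],velocity=.12,contact_N=6)
print(arm.current_position(),arm.current_wrist_force())
arm.move_gripper(.036)
print(arm.current_opening(),arm.current_finger_force(),arm.current_wrist_force(),arm.current_t())
E
```

```text
[3.141592653589793, 0, 0] [ 0.54  0.33  0.34  0.   -1.59  1.04]
[0, 3.141592653589793, 0] [ 0.54  0.33  0.34  0.   -1.59 -2.11]
[-0.11  0.41  0.38  0.   -1.54  1.68]
[0.60051693 0.17017031 0.23499906] [-0.16997723  0.2230375   0.06297246]
0.03625447424958666 0.0 [-0.57424922 -0.02709899 -0.75611935] 6.9167
```

```bash
python3 - <<'E'
from h import *
arm.move_gripper(.024,25);arm.pause(.2)
print(arm.current_opening(),arm.current_finger_force(),arm.current_wrist_force())
p=arm.current_position()
arm.move_linear([p[0],p[1],p[2]+.013],velocity=.03)
arm.pause(.2);print(arm.current_position(),arm.current_wrist_force(),arm.current_opening())
a=arm.get_image("side");b=arm.get_image("top")
c=[cv2.resize(i["frame"][v:v+100,u:u+80,::-1],None,fx=5,fy=5,interpolation=2) for i,u,v in((a,270,110),(b,230,100))]
cv2.imwrite("pics/lift.png",np.hstack(c));print(arm.current_t())
E
```

```text
0.023877783293944622 0.0741639593616128 [ 0.18766804 -0.10714048 -0.04003497]
[0.59987165 0.16999146 0.24681651] [ 0.58058143 -0.05894647 -0.31631733] 0.0238805601540334
8.5583
```

View pics/lift.png

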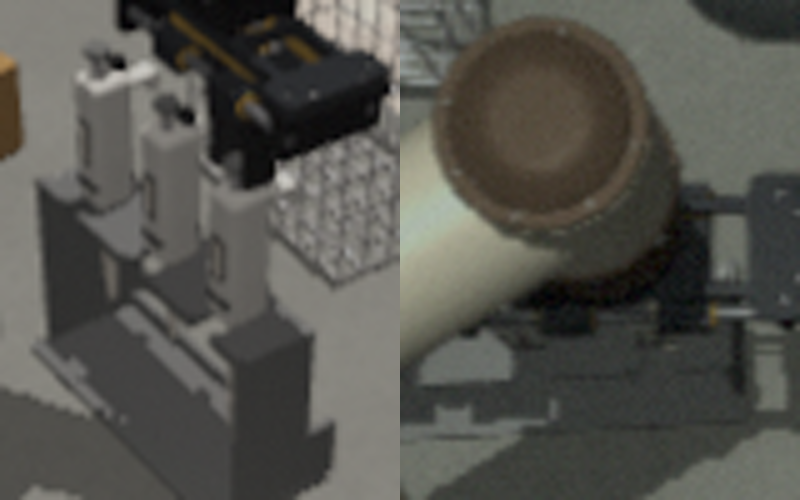

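Lift picture: the fingers closed to 24 mm with no force, so they are not on the handle. The finger shows just above and behind the handle top at about (319,147). I'll check with projections.

```bash
python3 - <<'E'
from h import *
import pickle
s=pickle.load(open("ims.pkl","rb"))["side"]
p=arm.current_position();print(p)
for n,d in(("tip-y",(0,-.02,-.008)),("tip-y back",(0,-.03,-.008)),("+y",(0,.02,-.008))): print(n,px(s,p+d))
for n,P in(("handle top",(.6,.17,.26)),("button",(.6,.17,.282)),("rest",(.642,.17,.251)),("shelf",(.6,.17,.155))):print(n,px(s,P))
a=arm.get_image("side");t=arm.get_image("top")
for i in(a,t):
  for n in("pipette","stand"):print(n,[(np.round(d["box"]).astype(int).tolist(),round(d["p"],2)) for d in arm.spot_in(n,i)])
E
```

```text
[0.59990005 0.16998435 0.24685713]
tip-y [321.03092258 155.98614617]
tip-y back [322.84522039 157.59533603]
+y [313.95129274 149.7068747 ]
handle top [317.59070901 147.43982145]
button [317.71024122 141.71044669]
rest [328.16591859 145.45114524]
shelf [317.06182846 172.78993334]
pipette [([174, 174, 217, 194], 0.92), ([298, 127, 311, 158], 0.88), ([313, 139, 326, 174], 0.84), ([285, 117, 303, 165], 0.83), ([232, 196, 278, 241], 0.68)]
stand [([280, 145, 335, 216], 0.95), ([284, 118, 299, 164], 0.61)]
pipette [([256, 232, 312, 240], 0.63), ([154, 248, 210, 286], 0.58), ([274, 166, 287, 168], 0.45)]
stand [([226, 150, 298, 187], 0.62)]
```

```bash
python3 - <<'E'
from h import *
p=arm.current_position();o=arm.current_opening();r=arm.current_tcp_rot();print(p,o,r)
ims=[arm.get_image("side"),arm.get_image("top")]
out=[]
def box(x,y,z): return [np.array([a,b,c]) for a in x for b in y for c in z]
E=[(i,j) for i in range(8) for j in range(i+1,8) if bin(i^j).count("1")==1]
B=[(box((-.0375,.0375),(-.095,.095),(.062,.062)),(0,255,255)),(box((-.0095,.0095),(-o/2-.015,-o/2),(-.008,.05)),(0,0,255)),(box((-.0095,.0095),(o/2,o/2+.015),(-.008,.05)),(0,255,0))]
for im,(u0,v0) in zip(ims,((285,100),(245,120))):
    k=6.5;c=cv2.resize(im["frame"][v0:v0+80,u0:u0+60,::-1],None,fx=k,fy=k,interpolation=2)
    c=np.clip(c*1.6,0,255).astype(np.uint8)
    for pts,col in B:
        q=[tuple(int(v) for v in (px(im,p+a)-[u0,v0]+.5)*k) for a in pts]
        for i,j in E:cv2.line(c,q[i],q[j],col,1)
    H=box((.583-p[0],.617-p[0]),(.155-p[1],.185-p[1]),(.155-p[2],.26-p[2]))
    q=[tuple(int(v) for v in (px(im,p+a)-[u0,v0]+.5)*k) for a in H]
    for i,j in E:cv2.line(c,q[i],q[j],(255,100,0),1)
    out.append(c)
cv2.imwrite("pics/ov2.png",np.hstack(out))
E
```

```text
[0.59994877 0.17002138 0.24697502] 0.02385636055268321 [ 3.1415700e+00 -8.6567292e-06 -1.4227613e-04]
```

View pics/ov2.png

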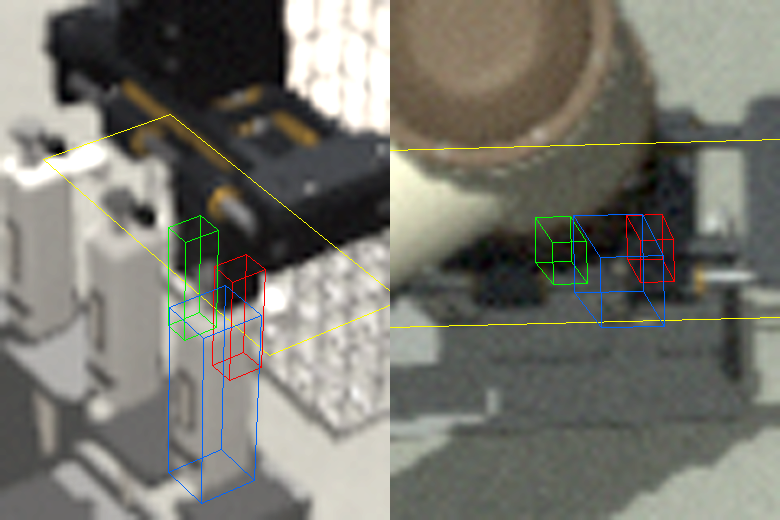

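Overlay: the blue handle model fits the picture, but the gripper appears shifted (roughly +x and up) from where its reported pose projects. Before trying again, I'll rise clear and measure where the fingers appear by differencing two openings.

```bash
python3 - <<'E'
from h import *
p=arm.current_position()
arm.move_gripper(.05);arm.move_linear([p[0],p[1],.37],velocity=.15)
arm.move_gripper(.02);print(arm.current_t())
A={n:arm.get_image(n) for n in("side","top")}
arm.move_gripper(.08)
B={n:arm.get_image(n) for n in("side","top")}
p=arm.current_position();print(p,arm.current_opening(),arm.current_t())
import pickle;pickle.dump((A,B,p),open("d.pkl","wb"))
def box(x,y,z): return [np.array([a,b,c]) for a in x for b in y for c in z]
E=[(i,j) for i in range(8) for j in range(i+1,8) if bin(i^j).count("1")==1]
out=[];k=5
for n,(u0,v0) in(("side",(280,85)),("top",(220,100))):
    for im in(A[n],B[n]):
        o=.02 if im is A[n] else .08
        c=cv2.resize(im["frame"][v0:v0+60,u0:u0+80,::-1],None,fx=k,fy=k,interpolation=2);c=np.clip(c*1.5,0,255).astype(np.uint8)
        for s in(-1,1):
            q=[tuple(int(v) for v in (px(im,p+a)-[u0,v0]+.5)*k) for a in box((-.0095,.0095),(s*o/2,s*(o/2+.015)),(-.008,.05))]
            for i,j in E:cv2.line(c,q[i],q[j],(0,0,255) if s<0 else (0,255,0),1)
        out.append(c)
    d=np.abs(A[n]["frame"].astype(int)-B[n]["frame"]).max(2)>40
    ys,xs=np.nonzero(d);print(n,xs.min(),xs.max(),ys.min(),ys.max(),len(xs))
cv2.imwrite("pics/diff.png",np.vstack([np.hstack(out[:2]),np.hstack(out[2:])]))
E
```

```text
11.4917
[0.59997587 0.1700157  0.37002215] 0.08027069995185128 12.875
side 296 333 69 221 518
top 236 306 124 187 485
```

View pics/diff.png

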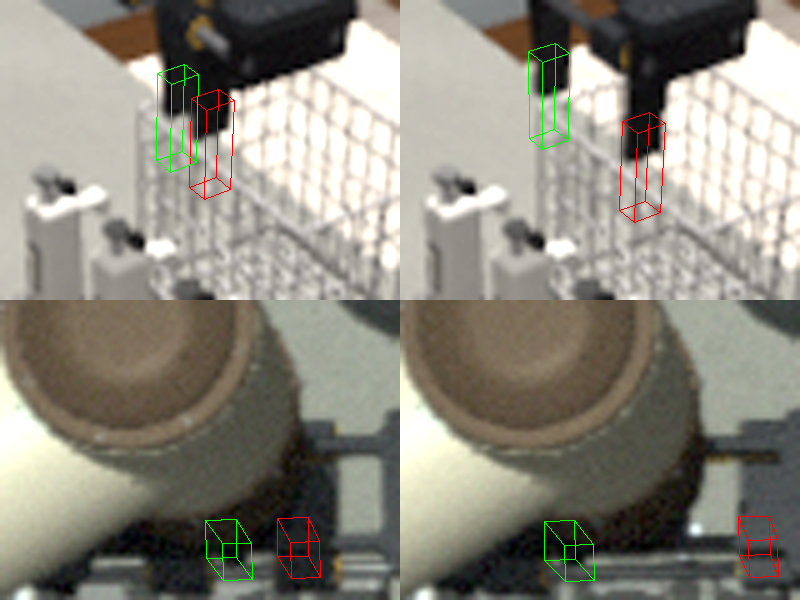

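Diff picture: in both openings the fingertips show about 12 px higher than their reported pose projects, with no sideways shift. That puts the real tool about 48 mm above the reported TCP (which fits the fingers having closed round the button). I'll allow for that offset, descend with contact sensing and close in steps.

```bash
python3 - <<'E'
from h import *
arm.move_gripper(.062,25)
print(arm.move_linear([.600,.170,.240],velocity=.15,contact_N=6))
print(arm.move_linear([.600,.170,.190],velocity=.06,contact_N=4),arm.current_position(),arm.current_wrist_force())
for o in(.040,.036,.033):
    arm.move_gripper(o);print(o,arm.current_opening(),arm.current_finger_force(),np.round(arm.current_wrist_force(),2))
arm.move_gripper(.024,25);arm.pause(.15)
print(arm.current_opening(),arm.current_finger_force(),np.round(arm.current_wrist_force(),2),arm.current_t())
import pickle;pickle.dump([arm.get_image("side"),arm.get_image("top")],open("g.pkl","wb"))
E
```

```text
False
False [0.60033906 0.17010014 0.19047661] [ 0.314129   -0.9544934  -0.60871877]
0.04 0.04014002051082635 0.0 [-0.09  0.46 -0.57]
0.036 0.036189292967229 0.18466053530573845 [-0.45  0.73  0.16]
0.033 0.03319415781531829 0.18019738141447306 [0.84 0.68 0.11]
0.029784890248148274 24.993561676237732 [0.39 0.96 0.12] 17.3917
```

```bash
python3 - <<'E'
from h import *
p=arm.current_position()
arm.move_linear([p[0],p[1],p[2]+.013],velocity=.03);arm.pause(.1)
f=arm.current_wrist_force();print(arm.current_position(),np.round(f,2),arm.current_opening(),arm.current_finger_force())
print(arm.move_linear([p[0]-.080,p[1],p[2]+.013],velocity=.05,contact_N=4))
arm.pause(.2);print(arm.current_position(),np.round(arm.current_wrist_force(),2),arm.current_opening(),arm.current_finger_force(),arm.current_t())
im=arm.get_image("side")
for t in("tip","pipette"):print(t,[(np.round(d["box"],1).tolist(),round(d["p"],2)) for d in arm.spot_in(t,im)])
P=arm.current_position()+[0,0,.048]
for n,z in(("tip",-.229+.022),("org",-.09+.011),("top",.026)):print(n,px(im,P+[0,0,z]))
cv2.imwrite("pics/out.png",im["frame"][:,:,::-1])
E
```

```text
[0.59980105 0.16996189 0.20272392] [ 0.76 -0.54 -1.24] 0.030175503561704724 24.993470306508243
False
[0.5201378  0.16999192 0.20289003] [-0.19  0.74 -1.95] 0.029835547072124144 24.99345891410485 20.125
tip []
pipette [([290.4, 154.9, 301.3, 198.6], 0.73), ([171.7, 174.4, 219.1, 194.8], 0.64), ([234.7, 196.5, 278.1, 236.9], 0.55), ([307.4, 129.7, 315.0, 134.5], 0.48)]
tip [297.84085645 205.24599844]
org [297.00292424 177.57954941]
top [296.21369677 151.52121033]
```

```bash
python3 - <<'E'
from h import *
p=arm.current_position()
arm.move_linear([p[0],p[1],.325],velocity=.10)
arm.move_linear([.6255,-.2305,.325],velocity=.12)
arm.move_linear([.6255,-.2305,.300],velocity=.06)
arm.pause(.4)
print(arm.current_position(),np.round(arm.current_wrist_force(),2),arm.current_opening(),arm.current_finger_force(),arm.current_t())
im=arm.get_image("side");t=arm.get_image("top")
import pickle;pickle.dump((im,t,arm.current_position()),open("f.pkl","wb"))
for n in("tip","pipette","bottle"):
  for i in(im,t):print(n,[(np.round(d["box"],1).tolist(),round(d["p"],2)) for d in arm.spot_in(n,i)])
P=arm.current_position();P[2]-=.1635;e=px(im,P);print("tip pred",P,e)
a=np.linspace(0,6.28,50);u0,v0,k=370,210,9
out=[]
for B in(None,(.6255,-.2305)):
    c=cv2.resize(im["frame"][v0:v0+66,u0:u0+44,::-1],None,fx=k,fy=k,interpolation=2)
    if B:
        for z,col in((.09,(0,0,255)),(.06,(0,200,0))):
            q=np.array([(px(im,(B[0]+.025*np.cos(i),B[1]+.025*np.sin(i),z))-[u0,v0]+.5)*k for i in a]).astype(np.int32);cv2.polylines(c,[q],True,col,1)
        cv2.circle(c,tuple(int(v) for v in (e-[u0,v0]+.5)*k),4,(255,0,0),1)
    out.append(c)
cv2.imwrite("pics/final.png",np.hstack(out))
E
```

```text
[ 0.62554386 -0.23052797  0.30022441] [-0.3   0.59  0.02] 0.029701101402514245 24.993527547921985 26.2083
tip []
tip [([295.7, 229.5, 302.7, 234.9], 0.42), ([403.3, 149.1, 413.0, 162.5], 0.26), ([322.7, 193.7, 340.0, 213.5], 0.26)]
pipette [([408.4, 187.4, 426.4, 244.7], 0.91), ([286.3, 117.1, 300.7, 147.7], 0.76), ([180.2, 178.1, 219.1, 196.1], 0.7), ([232.2, 196.6, 281.9, 239.4], 0.69), ([299.3, 127.7, 317.5, 172.1], 0.55)]
pipette [([239.5, 232.5, 306.7, 249.7], 0.9), ([147.5, 244.1, 217.4, 290.4], 0.75), ([217.4, 146.6, 234.0, 171.0], 0.69), ([242.6, 145.1, 258.7, 171.5], 0.64), ([409.1, 145.5, 419.5, 153.0], 0.4)]
bottle [([395.2, 254.5, 413.9, 272.7], 0.58)]
bottle [([458.2, 181.6, 467.1, 214.6], 0.5), ([325.6, 193.3, 341.9, 214.8], 0.2)]
tip pred [ 0.62549919 -0.23049093  0.13646917] [405.5094335  251.14965649]
```

View pics/final.png

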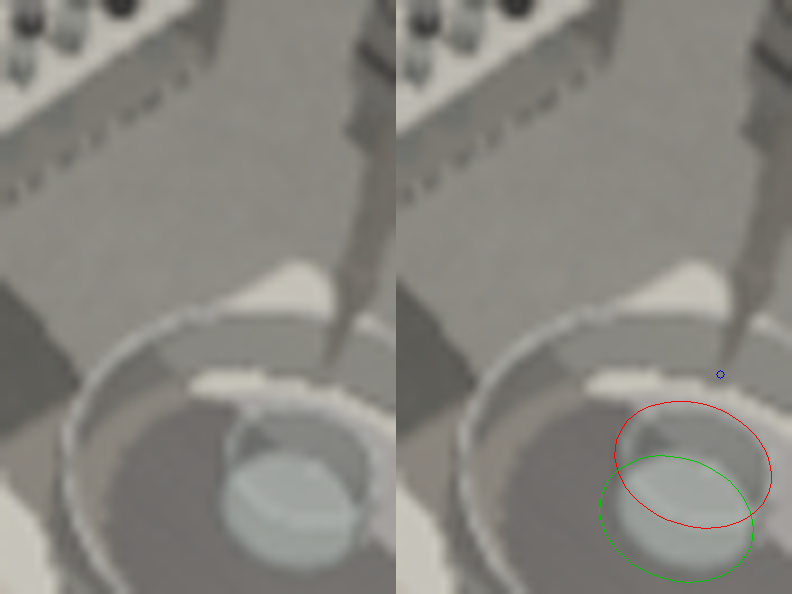

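Final picture: the tip's end shows at about (406,250), within about 1 px of where I predicted it, and it stands over the rim ellipse centred near (403,261). The lean looks like perspective; I'll check the axis direction numerically.

```bash
python3 - <<'E'
from h import *
import pickle
im,t,p=pickle.load(open("f.pkl","rb"));P=p-[0,0,.1635]
for z in(0,.02,.054,.08,.128,.233):print(z,np.round(px(im,P+[0,0,z]),1))
g=cv2.cvtColor(im["frame"],cv2.COLOR_RGB2GRAY).astype(int)
for v in(184,192,200,208,216,224,230,236,242,246,249,251):print(v,g[v,400:432].tolist())
E
```

```text
0 [405.5 251.1]
0.02 [406.9 246.7]
0.054 [409.3 238.8]
0.08 [411.2 232.6]
0.128 [414.9 220.4]
0.233 [424.1 190.3]
184 [89, 86, 86, 88, 86, 86, 84, 84, 83, 81, 78, 112, 117, 78, 49, 47, 47, 47, 46, 50, 52, 57, 63, 67, 68, 58, 51, 43, 40, 39, 39, 40]
192 [86, 84, 85, 84, 83, 83, 81, 81, 85, 127, 139, 138, 99, 58, 52, 54, 87, 110, 120, 126, 131, 133, 133, 122, 89, 52, 39, 38, 37, 36, 34, 34]
200 [134, 135, 136, 137, 138, 136, 135, 137, 136, 136, 136, 120, 100, 79, 94, 102, 103, 103, 103, 104, 104, 104, 106, 106, 106, 84, 51, 37, 35, 33, 33, 31]
208 [135, 136, 136, 137, 136, 135, 135, 136, 136, 136, 137, 117, 100, 85, 98, 104, 98, 74, 95, 106, 108, 107, 94, 63, 45, 42, 40, 40, 85, 160, 193, 201]
216 [138, 135, 134, 134, 136, 136, 135, 136, 132, 107, 79, 71, 83, 98, 104, 105, 105, 107, 107, 106, 105, 103, 102, 102, 101, 145, 174, 184, 189, 195, 199, 200]
224 [137, 138, 138, 138, 136, 135, 135, 135, 111, 96, 96, 96, 101, 105, 104, 106, 105, 105, 99, 93, 94, 101, 104, 104, 103, 103, 104, 103, 103, 103, 103, 105]
230 [137, 137, 136, 135, 136, 136, 135, 137, 137, 133, 113, 106, 109, 110, 109,
[... 186 characters left out ...]
 103, 93, 93, 92, 93, 97, 99, 99, 100, 100]
242 [193, 192, 192, 192, 192, 193, 176, 131, 108, 110, 111, 119, 134, 139, 140, 139, 139, 139, 141, 140, 140, 140, 141, 129, 122, 135, 140, 130, 103, 91, 91, 91]
246 [137, 137, 137, 137, 137, 136, 121, 110, 112, 144, 163, 163, 159, 147, 140, 138, 139, 139, 140, 140, 140, 141, 140, 139, 140, 140, 140, 139, 141, 140, 141, 139]
249 [136, 136, 136, 137, 136, 133, 116, 120, 133, 135, 136, 136, 136, 136, 133, 140, 151, 160, 151, 141, 139, 139, 139, 141, 141, 139, 140, 141, 140, 139, 141, 141]
251 [131, 132, 133, 130, 129, 130, 130, 133, 135, 135, 135, 136, 136, 136, 135, 136, 134, 127, 135, 145, 155, 146, 139, 138, 140, 141, 141, 140, 140, 140, 139, 141]
```

```bash
python3 - <<'E'
from h import *
arm.move_linear([.6260,-.2303,.263],velocity=.04);arm.pause(.6)
print(arm.current_position(),arm.current_opening(),arm.current_finger_force(),np.round(arm.current_joint_vel(),4),arm.current_t())
im=arm.get_image("side");g=cv2.cvtColor(im["frame"],cv2.COLOR_RGB2GRAY).astype(int)
print(px(im,arm.current_position()-[0,0,.1635]));print(g[250:264,396:412])
E
```

```text
[ 0.62599802 -0.23029253  0.26298879] 0.029688345026031574 24.993509652558714 [ 0.0017 -0.0013 -0.0002 -0.0003 -0.001  -0.0001] 28.2833
[403.18062063 258.91213642]
[[136 129 138 137 135 134 135 135 117 106 109 110 111 124 132 134]
 [172 170 173 149 129 131 132 129 114 107 109 109 116 130 135 134]
 [192 192 193 178 170 169 169 168 132 107 108 120 130 133 134 134]
 [179 178 177 177 177 179 180 183 140 105 117 159 144 127 132 134]
 [143 156 162 164 168 170 167 173 134 107 136 177 175 168 142 127]
 [110 139 157 151 153 154 150 150 123 114 152 173 179 186 175 168]
 [127 129 133 128 129 131 131 125 112 115 144 156 167 173 179 186]
 [134 123 110 118 128 132 132 123 117 122 130 137 147 159 165 171]
 [126 111 109 110 117 129 133 122 120 127 131 131 128 141 163 164]
 [122 108 109 111 110 118 129 129 125 129 131 131 130 129 148 161]
 [119 112 124 138 141 142 142 141 132 131 131 130 130 129 129 164]
 [126 139 150 158 160 160 157 155 159 152 128 120 126 128 127 158]
 [151 159 161 161 160 160 160 161 167 165 146 124 116 124 126 148]
 [166 166 161 161 161 160 160 160 160 161 160 150 119 113 122 153]]
```

```bash
python3 -c "
from bench import arm
print(arm.close_job())"
```

```text
the job is handed in; nothing more can be done
None
```

I handed the job in with the gripper holding the tipped pipette still and upright, the tip's end over the middle of the weighing bottle and about 1 cm above its rim by my measurements; the hand-in call returned no verdict.

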